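# Lay the breakfast tray

## Task

Please lay the breakfast tray: put the croissant in the middle of the plate, stand the cup in the well of the saucer, stand the egg cup on the tray directly to the right of the saucer with the egg upright in it, and lay the teaspoon flat on the tray alongside the plate on its right, parallel to the tray's long sides. Right means right as seen from the robot, square to the tray. Do not drop the egg.

Things in the scene. Friction and masses are not known exactly. Their poses are not given: they have to be found in the camera images.
- tray: White serving board, 235 x 385 x 10 mm, fixed, long sides pointing away from the robot (within 9 degrees); brass bar handles, 40 mm high, across both ends; an orange on its far left corner. Origin: middle of the underside; upper face 10 mm above. y axis along the long sides away from the robot, x axis to the right. A wall cabinet hangs over its far end (from x = 0.67, 0.42 m up): keep clear.
- plate: Round dark-blue plate, 128 mm across, rim 13 mm high, fixed on the tray's left half, nearer or farther than the saucer beside it. Origin: middle of the underside, on the tray's upper face; flat middle 5 mm above it. Axes as the tray's: x right, y away. The clear strip of tray to its right is about 88 mm wide, its middle about 108 mm from the plate's middle.
- saucer: Round dark-blue saucer, 94 mm across, rim 13 mm high, fixed on the tray's left half, about 117 mm nearer or farther than the plate. In its middle a round well, 47 mm across, 3 mm deep, floor 4 mm above the origin. Origin: middle of the underside, on the tray's upper face. Axes as the tray's. The middle of the clear strip of tray to its right is about 100 mm from the saucer's middle.
- cup: Small dark-blue coffee cup, upright, 58 mm high, mouth 60 mm across, narrowing to a 38 mm foot that fits the saucer's well with 4 mm to spare all round. A small loop handle stands out 20 mm from the wall along the cup's +y axis (between 20 and 50 mm height). Origin: middle of the foot's underside; z up. 0.16 kg.
- eggcup: Mustard-yellow egg cup, upright, 47 mm high, 47 mm across at the rim, 42 mm foot, with a 33 mm wide hollow. Origin: middle of the foot's underside; z up. 0.09 kg.
- egg: Brown hen's egg, 43 mm wide, 57 mm high, standing blunt end down in one hole of a two-hole wooden egg rack (60 x 110 mm, top 26 mm above the slate). Origin: lowest point; z up. Widest 24 mm above the origin. In the rack the wood reaches 8 mm up the egg; seated in the egg cup its lowest point is 38 mm above the cup's foot, the rim 10 mm up the egg: grip it above that. 0.06 kg.
- egg_middle (a point): The middle of the egg, on its axis, 26.5 mm above its lowest point.
- croissant: Golden croissant, 61 x 126 x 47 mm, lying on a black slate board (upper face at z = 0.014) that covers part of the right-hand hob. Take it across its thick middle (about 60 mm). Origin: middle of its underside; y along its length, x across; it rests rolled about 0.5 rad about its length, so z leans. 0.055 kg.
- croissant_middle (a point): The middle of the croissant's body, 23.5 mm from its origin along its z axis; when it lies on a flat face this point is about 23 mm above that face.
- spoon: Steel teaspoon, 130 mm long, 26 mm wide at the bowl, 11 mm high, lying on the worktop crosswise in front of the robot, bowl up. Take it across near its middle. Origin: middle of its length and width, at its underside; x along its length, z up. 0.02 kg.

How it is judged:
By the outcome, as a careful person would: the job done as asked, in the order asked, and still so for the second after the job is handed in, with the robot touching nothing.
It also fails if it takes over 138 s, if anything falls off the work surface, if the arm or the gripper's body presses on something with over 40 N, if the wrist force passes 120 N, or if a joint passes its speed limit or range.

## Robot

A 6-joint arm with a two-finger parallel gripper is mounted at the origin on a cart in front of the work surface, level with it; the furniture and walls round the work are solid. World frame = base frame: x ahead of the robot, y to its left, z up, the work surface at z = 0. Lengths are in m, angles in rad, forces in N, time in s.
With the tool pointing down it reaches from about 0.3 to 0.775 m from the base axis. Payload 14.6 kg.
Tool frame: the origin (TCP) lies at the very end of the fingers, on their centre line; the grasp point (between the pads) lies 19 mm behind it (r.pinch_z is the distance from the TCP to the grasp point, in m); z points along the fingers, y is the line along which they close (so a half turn about z gives the same grasp; the last joint's range is limited). The gripper opens to 94 mm and grips with 3 to 60 N. Pads are 16 mm wide; open, the fingers measure 119 mm over their backs; the gripper's body (75 mm by 177 mm) begins 78 mm behind the grasp point.
Start: joints at [-1.374, 0.3, 1.521, -0, 1.321, -0.067], TCP at [0.143, -0.531, 0.17] pointing down, gripper open.
Joint ranges: [-3.03, 3.03], [-0.79, 2.21], [0.23, 2.52], [-1.04, 4.18], [0, 3.07], [-2.55, 2.55]. Speed limits (rad/s): [2.22, 2.22, 2.57, 3.14, 3.14, 3.14].

## Interface

Orientations are given as a unit quaternion [w, x, y, z].
In Python, from workcell import r, readout, grab_frame gives the robot as it stands (r), with the cameras as plain functions and the readings (readout).
- The arm moves only by the shell command python3 steer.py [OPENING] [FORCE], which reads ROWS from standard input. ROWS is a JSON list that holds a single list of rows (three levels of brackets), with 1 to 20 rows, each of 4 numbers: dx, dy, dz in m, then a turn about the tool's z in rad; each row is the pose to reach, as a shift and turn from the pose commanded when the command began, along the tool's axes at that moment; what a row does not reach only later rows make up. A row lasts 1/8 s, in which the tool goes at most 0.0625 m and 0.188 rad, less where a joint would pass 70% of its speed; a pose out of reach is approached as far as the arm can. OPENING is the finger opening in m, set as the command begins (- or left out keeps the last). The fingers move at their own pace and stop on an object; FORCE is the grip in N (left out, the last holds). Time passes only in rows, so rows that do not move let the fingers close. It prints the time, the measured TCP pose, the force, the opening and the grip force at its end. Input that does not fit is refused with a message, and nothing moves.
- readout.get_obs(): the state, without advancing time (a new reading comes with each control period).
- grab_frame(name): name is "side" or "top" or "wrist"; returns a dict with "frame" (384x512x3 uint8, blue, green, red), "fx", "fy", "cx", "cy" (pixels), "k1" (the pictures are not rectified: a ray, as slopes to the right and down, at radius r is drawn at 1 + k1 r^2 times it, then the intrinsics apply), "R" (3x3) and "t" (3): a world point X has camera coordinates R X + t. Camera axes: x right, y down, z forward; pixel columns grow to the right and rows downward; lengths in m; the calibration is good to about 2 mm. A picture is of the moment at which its call begins. There is no depth.
- r.sign_off(): hands the job in; it is judged then, once.
The state is a dict: "time_s": time; "q": joint angles; "qvel": joint speeds; "joint_efforts": joint torques, N m; "tool_pos": TCP position; "eef_rot": TCP orientation; "ft_force": force on the tool from outside, world axes, zero at the start; "torque": the same for the moment, N m; "gripper_width": finger opening in m; "gripper_force": force on a finger pad.
Only numpy, scipy, OpenCV 4.12 (cv2) and the standard library are available. Lean on these libraries where they do the work, as an engineer would, in place of code of your own. Each camera call takes 0.05 s, during which the arm holds its last target. There are 200 camera calls.

## Working session

There is one attempt and no reset: what is moved stays moved. The work goes in short steps, Python scripts to look and compute and a shell command to move; the robot and the scene stay as the last step left them, time stands still between calls to the robot, and variables do not carry over. Pictures are saved under pics/ and viewed, at most 14 in all, crops included, and the job is handed in when it is done.

```bash
ls; mkdir -p pics; python3 - <<'E'
from workcell import r, readout, grab_frame
import cv2,pickle
o=readout.get_obs();print(o['tool_pos'],o['eef_rot'],o['time_s'],r.pinch_z)
F={n:grab_frame(n) for n in('top','side','wrist')}
pickle.dump(F,open('f0.pkl','wb'))
for n,f in F.items():
    cv2.imwrite(f'pics/{n}0.png',cv2.resize(f['frame'],(800,600)))
    print(n,f['fx'],f['cx'],f['cy'],f['k1'],-f['R'].T@f['t'])
E
```

```text
pics
steer.py
workcell.py
[ 0.1433598  -0.53066042  0.16925791] [-6.12560343e-04  9.91311633e-01  1.31532773e-01 -3.43855070e-05] 0.0 0.0188
top 467.1390803016647 260.4276367211372 192.24047527548427 -0.019233039450566373 [ 0.34634844 -0.11579291  1.36477279]
side 448.54903165044396 248.49413157210282 184.31096105628882 -0.04014497161779862 [ 0.57705928 -1.09748454  0.42062604]
wrist 283.6748337426049 257.3884428444295 192.33318981311945 0.004398893834794362 [ 0.2155476  -0.51209374  0.38434702]
```

View pics/top0.png

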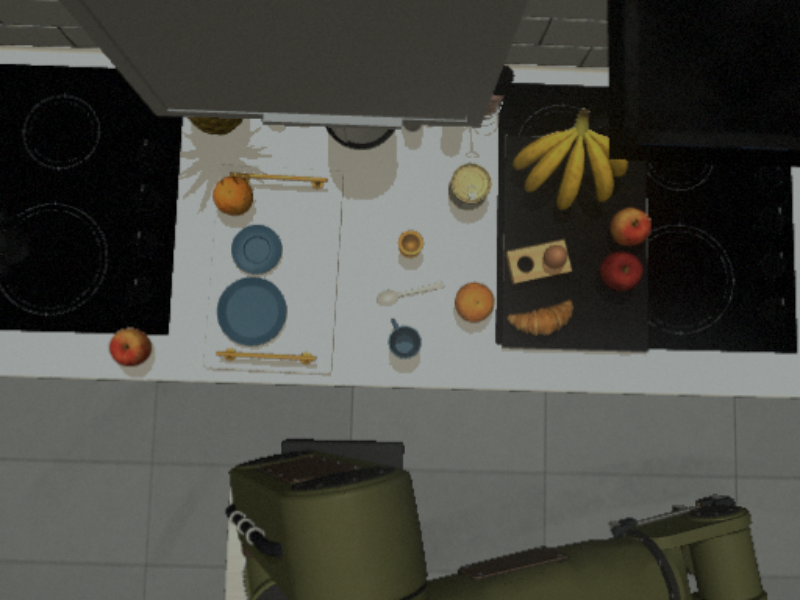

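View pics/side0.png

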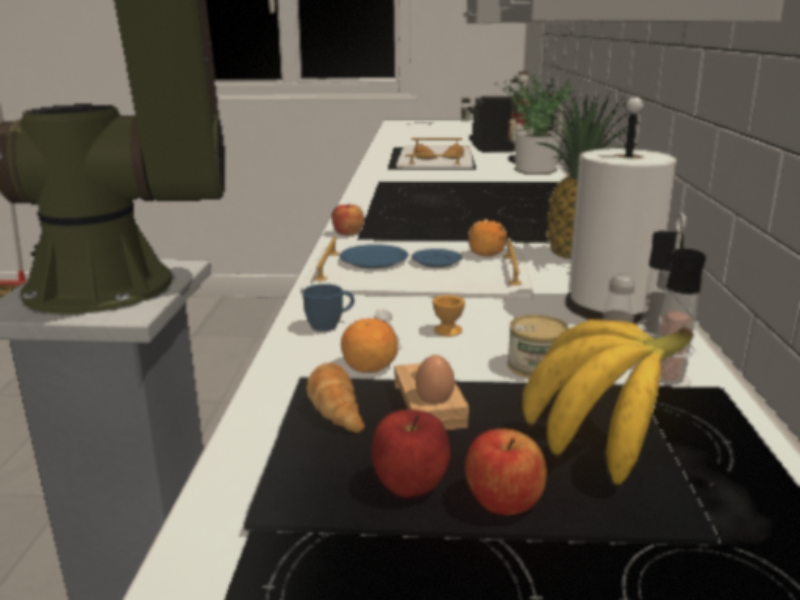

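The top view shows the tray at about (270,270) of the 800-wide picture, the saucer at (257,249) beyond the plate at (252,311), the cup at (404,341), spoon at (410,294), egg cup at (410,243), egg at (556,257) and croissant at (541,318). The side view confirms that everything is upright. I'll enlarge the regions.

```bash
cat > h.py <<'E'
import numpy as np,cv2,pickle
from workcell import r, readout, grab_frame
from scipy.spatial.transform import Rotation as Ro
def pix2w(f,uv,z):
    K=np.array([[f['fx'],0,f['cx']],[0,f['fy'],f['cy']],[0,0,1]])
    p=cv2.undistortPoints(np.array(uv,float).reshape(-1,1,2),K,np.array([f['k1'],0,0,0,0.]))[:,0]
    d=np.c_[p,np.ones(len(p))]@f['R']; c=-f['R'].T@f['t']
    return c+d*((np.asarray(z)-c[2])/d[:,2])[:,None]
def w2pix(f,X):
    K=np.array([[f['fx'],0,f['cx']],[0,f['fy'],f['cy']],[0,0,1]])
    return cv2.projectPoints(np.array(X,float).reshape(-1,1,3),cv2.Rodrigues(f['R'])[0],f['t'],K,np.array([f['k1'],0,0,0,0.]))[0][:,0]
def crop(f,x,y,w,h,s,name):
    # crop pixel p -> u = x+(p+.5)/s-.5
    im=cv2.resize(f['frame'][y:y+h,x:x+w],None,fx=s,fy=s,interpolation=cv2.INTER_CUBIC)
    im=cv2.convertScaleAbs(im,alpha=1.4)
    for i in range(0,w,10): cv2.putText(im,str(x+i),(i*s,8),0,.3,(0,0,255));cv2.line(im,(int((i+.5)*s),10),(int((i+.5)*s),16),(0,0,255),1)
    for i in range(0,h,10): cv2.putText(im,str(y+i),(0,int((i+.5)*s)+4),0,.3,(0,0,255));cv2.line(im,(20,int((i+.5)*s)),(26,int((i+.5)*s)),(0,0,255),1)
    cv2.imwrite(name,im)
def delta(p,yaw=None):
    """tool-frame shift from current measured pose to TCP world p; yaw = world angle of closing line"""
    o=readout.get_obs(); q=o['eef_rot']; R=Ro.from_quat([q[1],q[2],q[3],q[0]]).as_matrix()
    d=R.T@(np.array(p)-o['tool_pos']); a=np.arctan2(R[1,1],R[0,1])
    t=0
    if yaw is not None: t=-((yaw-a+np.pi/2)%np.pi-np.pi/2)
    print('shift',d.round(4),'turn',round(t,3),'alt',round(t-np.sign(t)*np.pi,3),'yaw',round(a,3),'q6',o['q'][5].round(3))
E
python3 - <<'E'
from h import *
F=pickle.load(open('f0.pkl','rb'));f=F['top']
crop(f,128,108,100,135,5,'pics/c1.png') if 0 else crop(f,128,105,95,100,6,'pics/c1.png')
crop(f,235,140,133,98,6,'pics/c2.png')
E
python3 -c "
from h import *
F=pickle.load(open('f0.pkl','rb'));f=F['top']
crop(f,128,105,95,135,4,'pics/c1.png')"
```

```text
(no output)
```

View pics/c1.png

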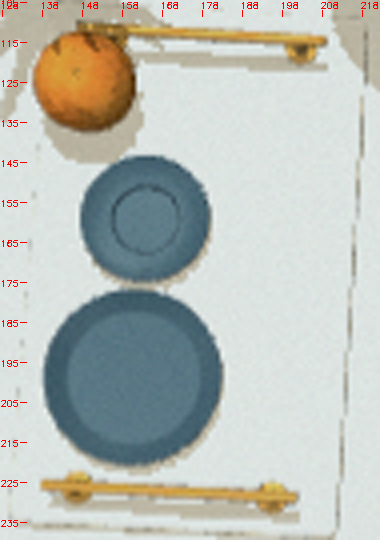

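View pics/c2.png

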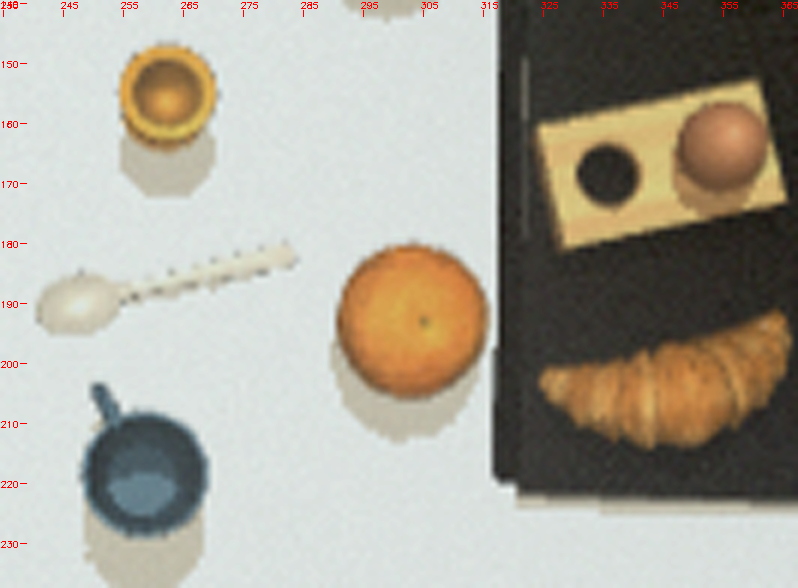

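The plate rim is centred at about (133,378) of the first crop, the saucer at (146,219), and the tray's right edge runs (366,17)–(337,536). In the second crop the egg cup rim is at (168,93), egg (722,146), croissant body about (668,398), spoon ends (37,315)–(297,252), and cup mouth (145,474) with its handle tip at (98,386).

```bash
python3 - <<'E'
from h import *
f=pickle.load(open('f0.pkl','rb'))['top']
A=lambda p:[128+p[0]/4-.4,105+p[1]/4-.4]
B=lambda p:[235+p[0]/6-.42,140+p[1]/6-.42]
def P(n,uv,z):
    w=pix2w(f,[uv],[z])[0];print(n,w.round(4));return w
P('plate',A((133,378)),.023);P('plateflat',A((134,377.5)),.015)
P('saucer',A((146,219)),.023);P('well',A((146,219.5)),.017)
for n,a,b,z in(('R',(366,17),(337,536),.010),('L',(38,150),(10,480),.01),('far',(80,27),(326,41),.05),('near',(43,485),(298,497),.05)):
    a=P(n,A(a),z);b=P(n,A(b),z);d=a-b;print(np.degrees(np.arctan2(d[1],d[0])))
P('eggcup',B((168.5,93)),.047);P('egg',B((722.5,146.5)),.056)
a=P('cr1',B((540,378)),.03);b=P('cr2',B((785,325)),.03);print(np.arctan2(*(b-a)[1::-1]),np.linalg.norm(b-a));P('crm',B((668,398)),.037)
a=P('sp1',B((37,315)),.006);b=P('sp2',B((297,252)),.006);print((a+b)/2,np.arctan2(*(b-a)[1::-1]),np.linalg.norm(b-a))
a=P('cup',B((145,474)),.058);b=P('han',B((98,386)),.045);print(np.arctan2(*(b-a)[1::-1]),np.linalg.norm(b-a))
g=pickle.load(open('f0.pkl','rb'))['side']
# check with side cam: project
for n,X in(('egg top',[.4,-.43,.089]),):pass
E
```

```text
plate [0.4676 0.1315 0.023 ]
plateflat [0.4688 0.1323 0.015 ]
saucer [0.5835 0.128  0.023 ]
well [0.5842 0.1291 0.017 ]
R [ 0.7432 -0.0245  0.01  ]
R [ 0.3591 -0.0179  0.01  ]
-0.980951971316165
L [0.6345 0.2118 0.01  ]
L [0.3925 0.2182 0.01  ]
-1.5158142338974168
far [0.7169 0.1774 0.05  ]
far [0.7127 0.0009 0.05  ]
88.65409335100311
near [0.3884 0.1853 0.05  ]
near [0.3851 0.0075 0.05  ]
88.96113213534915
eggcup [ 0.6009 -0.1565  0.047 ]
egg [ 0.5821 -0.4211  0.056 ]
cr1 [ 0.4712 -0.3393  0.03  ]
cr2 [ 0.5004 -0.458   0.03  ]
-1.3290779746554813 0.12223180787675982
crm [ 0.4628 -0.3998  0.037 ]
sp1 [ 0.4968 -0.0967  0.006 ]
sp2 [ 0.5318 -0.2229  0.006 ]
[ 0.51432011 -0.15978264  0.006     ] -1.3006390806282246 0.13100422234565268
cup [ 0.4181 -0.1501  0.058 ]
han [ 0.4597 -0.1271  0.045 ]
0.5050263934899033 0.049303542216216176
```

```bash
python3 -c "
from h import *
delta([.464,-.403,.13],.242)"
```

```text
shift [ 0.3429 -0.0397  0.0395] turn -1.549 alt 1.593 yaw -1.307 q6 -0.067
```

```bash
echo '[[[0.038,0,0,-0.172],[0.08,-0.01,0,-0.344],[0.12,-0.01,0,-0.516],[0.16,-0.02,0,-0.69],[0.2,-0.02,0.01,-0.86],[0.24,-0.03,0.02,-1.03],[0.28,-0.03,0.03,-1.2],[0.32,-0.04,0.04,-1.38],[0.343,-0.04,0.04,-1.549],[0.343,-0.04,0.04,-1.549],[0.343,-0.04,0.04,-1.549]]]' | python3 steer.py 0.094
python3 -c "
from h import *
delta([.464,-.403,.018],.242)
f=grab_frame('wrist');cv2.imwrite('pics/w1.png',f['frame']);pickle.dump(f,open('w1.pkl','wb'))"
```

```text
time_s: 1.52
tool_pos: [0.4635, -0.4032, 0.1297]
eef_rot: [-0.0, 0.618, 0.786, -0.0]
ft_force: [0.3, -0.2, -0.1]
gripper_width: 0.094
gripper_force: 0.0
shift [0.     0.0006 0.1117] turn -0.003 alt 3.138 yaw 0.239 q6 -1.014
```

View pics/w1.png

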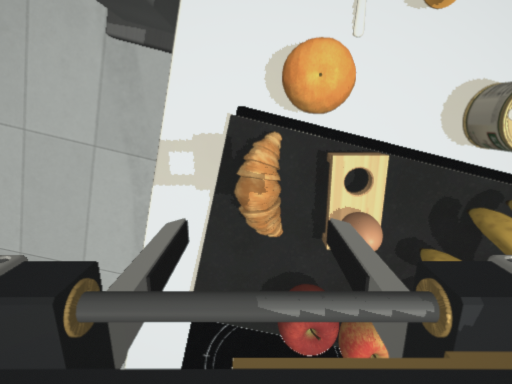

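The wrist view shows the croissant between (276,135) and (277,234), with its body spanning columns 236–282 at row 187. The egg is at (362,232).

```bash
python3 -c "
from h import *
f=pickle.load(open('w1.pkl','rb'))
print(pix2w(f,[(276,135),(277,234),(237,187),(282,187),(259,187),(362,230)],[.03,.03,.037,.037,.037,.058]))"
```

```text
[[ 0.46935904 -0.34531929  0.03      ]
 [ 0.49996857 -0.45747812  0.03      ]
 [ 0.4409486  -0.4105289   0.037     ]
 [ 0.48979492 -0.39860399  0.037     ]
 [ 0.46483149 -0.40469817  0.037     ]
 [ 0.58338063 -0.41981455  0.058     ]]
```

```bash
echo '[[[0.001,0,0.05,0],[0.001,0,0.09,0],[0.001,0,0.111,0],[0.001,0,0.111,0],[0.001,0,0.111,0]]]' | python3 steer.py
echo '[[[0,0,0,0],[0,0,0,0],[0,0,0,0],[0,0,0,0],[0,0,0,0],[0,0,0,0],[0,0,0,0]]]' | python3 steer.py 0.03 10
```

```text
time_s: 2.2
tool_pos: [0.4639, -0.4027, 0.0202]
eef_rot: [0.001, 0.617, 0.787, -0.0]
ft_force: [-0.9, -0.0, -0.2]
gripper_width: 0.094
gripper_force: 0.0
time_s: 3.08
tool_pos: [0.4638, -0.4021, 0.0191]
eef_rot: [0.0, 0.617, 0.787, -0.0]
ft_force: [-2.1, -0.2, 1.7]
gripper_width: 0.0336
gripper_force: 7.9
```

```bash
echo '[[[0,0,0,0],[0,0,0,0]]]' | python3 steer.py 0.02 10
echo '[[[0,0,-0.04,0],[0,0,-0.09,0],[0,0,-0.11,0],[0,0,-0.11,0]]]' | python3 steer.py
python3 -c "
from h import *
f=grab_frame('wrist');g=grab_frame('side')
a=f['frame'];b=g['frame'][200:320,150:330]
cv2.imwrite('pics/w2.png',np.hstack([cv2.resize(a,(400,300)),cv2.resize(b,(400,300))]))"
```

```text
time_s: 3.32
tool_pos: [0.4638, -0.4021, 0.019]
eef_rot: [0.0, 0.617, 0.787, -0.0]
ft_force: [-0.9, -0.7, 3.7]
gripper_width: 0.0338
gripper_force: 8.3
time_s: 3.82
tool_pos: [0.4645, -0.4022, 0.13]
eef_rot: [0.001, 0.617, 0.787, 0.0]
ft_force: [-0.1, 0.1, -0.5]
gripper_width: 0.0202
gripper_force: 0.0
```

View pics/w2.png

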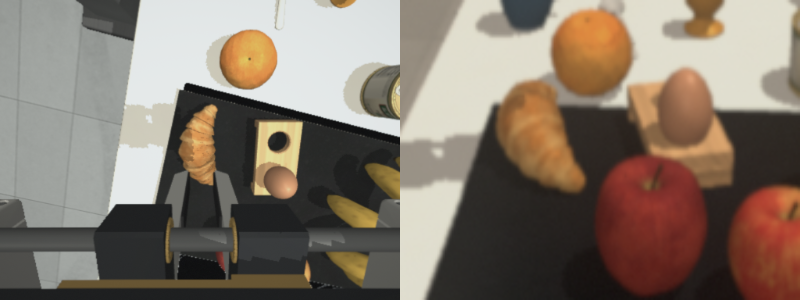

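The fingers closed to 34 mm and slipped off. The croissant is still on the slate but has shifted a little. I'll measure it again, enlarged.

```bash
python3 -c "
from h import *
f=grab_frame('wrist');pickle.dump(f,open('w3.pkl','wb'))
crop(f,200,115,110,140,4,'pics/w3.png')
print(w2pix(f,[readout.get_obs()['tool_pos']]))"
```

```text
[[258.13736211 212.4374147 ]]
```

View pics/w3.png

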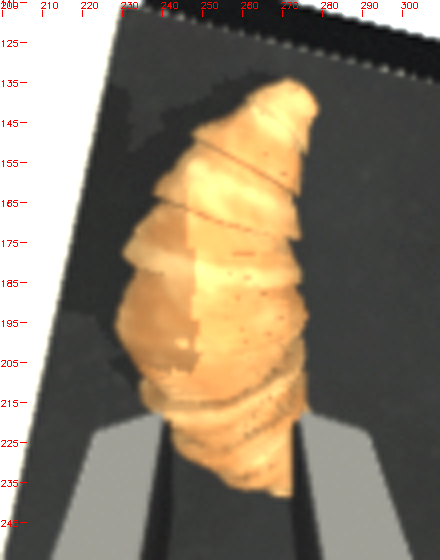

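```bash
python3 -c "
from h import *
f=pickle.load(open('w3.pkl','rb'))
p=pix2w(f,[(272,136),(270,237),(229,193),(276,193),(252.5,193)],[.035,.035,.037,.037,.037]);print(p.round(4))
d=p[1]-p[0];y=np.arctan2(d[1],d[0])+np.pi/2;print(y)
delta([*p[4][:2],.0155],y)"
```

```text
[[ 0.4648 -0.3453  0.035 ]
 [ 0.492  -0.4583  0.035 ]
 [ 0.434  -0.4172  0.037 ]
 [ 0.4849 -0.4045  0.037 ]
 [ 0.4594 -0.4108  0.037 ]]
0.2357229939970631
shift [-0.0084 -0.0061  0.1117] turn 0.006 alt -3.135 yaw 0.242 q6 -1.016
```

```bash
echo '[[[-0.004,-0.006,0,0],[-0.004,-0.006,0,0],[-0.004,-0.006,0,0],[-0.004,-0.006,0.04,0],[-0.004,-0.006,0.08,0],[-0.004,-0.006,0.105,0],[-0.004,-0.006,0.114,0],[-0.004,-0.006,0.114,0],[-0.004,-0.006,0.114,0]]]' | python3 steer.py 0.094
echo '[[[0,0,0,0],[0,0,0,0],[0,0,0,0]]]' | python3 steer.py 0.04 10
echo '[[[0,0,0,0],[0,0,0,0],[0,0,0,0]]]' | python3 steer.py 0.03 10
echo '[[[0,0,0,0],[0,0,0,0]]]' | python3 steer.py 0.03 20
```

```text
time_s: 5.1
tool_pos: [0.4595, -0.4077, 0.0161]
eef_rot: [0.001, 0.617, 0.787, -0.0]
ft_force: [0.6, -0.2, -0.2]
gripper_width: 0.094
gripper_force: 0.0
time_s: 5.48
tool_pos: [0.4591, -0.4073, 0.0151]
eef_rot: [0.0, 0.617, 0.787, -0.0]
ft_force: [0.3, -0.4, -0.3]
gripper_width: 0.0673
gripper_force: 0.0
time_s: 5.85
tool_pos: [0.4591, -0.4073, 0.0149]
eef_rot: [0.0, 0.617, 0.787, 0.0]
ft_force: [1.7, 0.2, 0.9]
gripper_width: 0.0384
gripper_force: 8.4
time_s: 6.1
tool_pos: [0.459, -0.4073, 0.0149]
eef_rot: [0.0, 0.617, 0.787, 0.0]
ft_force: [-0.1, 0.9, 0.3]
gripper_width: 0.0379
gripper_force: 16.5
```

```bash
echo '[[[0,0,-0.005,0],[0,0,-0.015,0],[0,0,-0.03,0],[0,0,-0.03,0]]]' | python3 steer.py
python3 -c "
from h import *
f=grab_frame('wrist');g=grab_frame('side')
cv2.imwrite('pics/w4.png',np.hstack([cv2.resize(f['frame'][110:290,150:390],(400,300)),cv2.resize(g['frame'][180:300,150:310],(400,300))]))"
```

```text
time_s: 6.6
tool_pos: [0.4596, -0.4079, 0.0467]
eef_rot: [0.001, 0.617, 0.787, -0.0]
ft_force: [0.6, 0.6, -1.2]
gripper_width: 0.038
gripper_force: 16.3
```

View pics/w4.png

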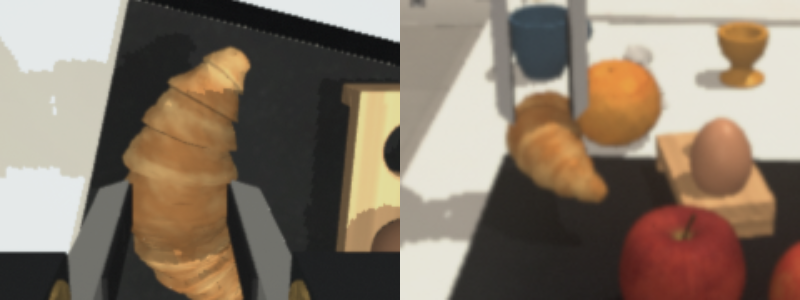

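The croissant is now held across its middle. The far tip is at about (294,140) and the near tip about (285,289) in the full wrist picture.

```bash
python3 -c "
from h import *
f=grab_frame('wrist')
p=pix2w(f,[(294,140),(285,289)],[.06,.06]);print(p, p.mean(0),p[1]-p[0])
delta([.459,-.408,.16]);delta([.468,.132,.16],-.02)"
```

```text
[[ 0.46898921 -0.34449672  0.06      ]
 [ 0.49415087 -0.45988564  0.06      ]] [ 0.48157004 -0.40219118  0.06      ] [ 0.02516166 -0.11538892  0.        ]
shift [-8.000e-04 -1.000e-04 -1.153e-01] turn 0 alt 0.0 yaw 0.242 q6 -1.027
shift [ 0.5213  0.138  -0.1152] turn 0.262 alt -2.88 yaw 0.242 q6 -1.027
```

```bash
echo '[[[0,0,-0.05,0],[0.03,0.01,-0.1,0],[0.08,0.02,-0.115,0],[0.135,0.035,-0.115,0],[0.19,0.05,-0.115,0],[0.245,0.065,-0.115,0.05],[0.3,0.08,-0.115,0.1],[0.355,0.095,-0.115,0.15],[0.41,0.11,-0.115,0.2],[0.465,0.12,-0.115,0.24],[0.51,0.13,-0.115,0.262],[0.521,0.135,-0.115,0.262],[0.521,0.135,-0.115,0.262],[0.521,0.135,-0.115,0.262]]]' | python3 steer.py
python3 -c "
from h import *
delta([.465,.132,.024],-.02)"
```

```text
time_s: 8.5
tool_pos: [0.4653, 0.1299, 0.1597]
eef_rot: [-0.0, 0.714, 0.7, -0.0]
ft_force: [0.1, -0.3, -0.5]
gripper_width: 0.0375
gripper_force: 16.3
shift [ 0.0022 -0.0003  0.1357] turn -0.001 alt 3.141 yaw -0.021 q6 0.217
```

```bash
echo '[[[0.002,0,0.05,0],[0.002,0,0.1,0],[0.002,0,0.12,0],[0.002,0,0.13,0],[0.002,0,0.136,0],[0.002,0,0.136,0]]]' | python3 steer.py; echo '[[[0,0,0.002,0],[0,0,0.004,0],[0,0,0.004,0]]]' | python3 steer.py
```

```text
time_s: 9.25
tool_pos: [0.4656, 0.1327, 0.0242]
eef_rot: [0.0, 0.714, 0.7, 0.0]
ft_force: [-0.0, -0.6, 0.2]
gripper_width: 0.0379
gripper_force: 16.3
time_s: 9.62
tool_pos: [0.4653, 0.133, 0.0199]
eef_rot: [0.0, 0.714, 0.7, 0.0]
ft_force: [0.7, 0.5, 0.9]
gripper_width: 0.0355
gripper_force: 16.3
```

Contact is beginning (the width changed). I'll release gently and back off.

```bash
echo '[[[0,0,0.001,0],[0,0,0.001,0],[0,0,0.001,0],[0,0,0.001,0]]]' | python3 steer.py 0.075 20; echo '[[[0,0,-0.03,0],[0,0,-0.08,0],[0,0,-0.13,0],[-0.05,0,-0.14,0],[-0.1,0,-0.14,0],[-0.16,0,-0.14,0],[-0.2,0,-0.14,0],[-0.2,0,-0.14,0]]]' | python3 steer.py
python3 -c "
from h import *
f=grab_frame('top');pickle.dump(f,open('t1.pkl','wb'))
crop(f,128,130,150,110,5,'pics/t1.png')"
```

```text
time_s: 10.12
tool_pos: [0.4653, 0.1329, 0.0189]
eef_rot: [0.0, 0.714, 0.7, 0.0]
ft_force: [-0.9, 0.2, -0.2]
gripper_width: 0.0721
gripper_force: 0.0
time_s: 11.12
tool_pos: [0.4611, -0.069, 0.1588]
eef_rot: [0.0, 0.715, 0.699, -0.0]
ft_force: [0.1, 0.6, -0.8]
gripper_width: 0.0752
gripper_force: 0.0
```

View pics/t1.png

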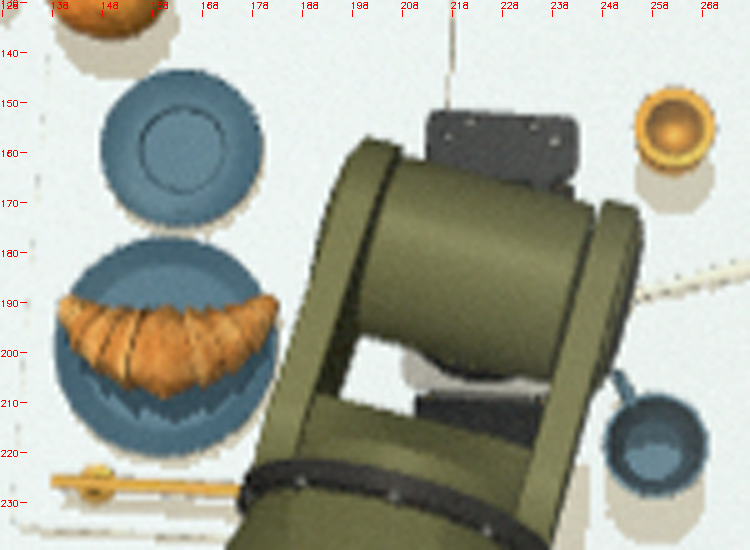

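The croissant lies centred on the plate (body middle at (168,350) against plate middle (166,347) in the crop). The cup is next; it hasn't moved, with its mouth at (656,445) and its handle at (622,382).

```bash
python3 -c "
from h import *
delta([.418,-.150,.028],-1.07)"
```

```text
shift [-0.0832 -0.0413  0.1308] turn 1.048 alt -2.094 yaw -0.022 q6 -0.202
```

```bash
echo '[[[-0.03,-0.02,0.01,0.18],[-0.06,-0.03,0.02,0.36],[-0.083,-0.041,0.03,0.54],[-0.083,-0.041,0.04,0.72],[-0.083,-0.041,0.05,0.9],[-0.083,-0.041,0.055,1.048],[-0.083,-0.041,0.055,1.048],[-0.083,-0.041,0.055,1.048]]]' | python3 steer.py 0.094
python3 -c "
from h import *
delta([.418,-.150,.028],-1.07)
f=grab_frame('wrist')
crop(f,130,30,250,240,2,'pics/w5.png');pickle.dump(f,open('w5.pkl','wb'))
print(w2pix(f,[[.418,-.15,.058]]))"
```

```text
time_s: 12.18
tool_pos: [0.4189, -0.1487, 0.1041]
eef_rot: [0.0, 0.968, 0.251, 0.0]
ft_force: [-0.3, -0.2, -0.6]
gripper_width: 0.0944
gripper_force: 0.0
shift [-0.0014  0.0007  0.0761] turn 0.006 alt -3.135 yaw -1.064 q6 0.64
[[257.59354197 198.00366036]]
```

View pics/w5.png

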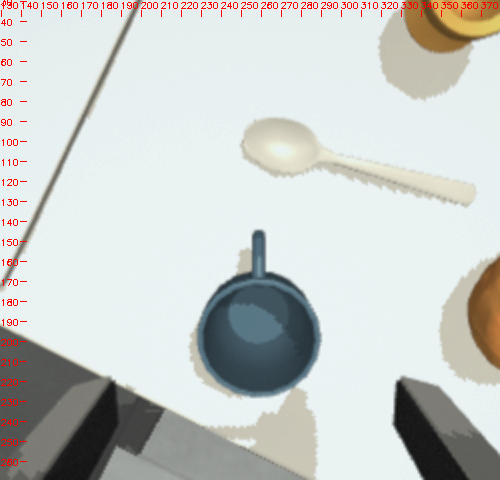

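The cup mouth is centred at (258.5,337) in the crop, within about 1 px of the prediction, and its handle points straight along tool x. I'll descend.

```bash
echo '[[[-0.001,0.001,0.03,0],[-0.001,0.001,0.06,0],[-0.001,0.001,0.076,0],[-0.001,0.001,0.076,0]]]' | python3 steer.py
echo '[[[0,0,0,0],[0,0,0,0],[0,0,0,0],[0,0,0,0],[0,0,0,0]]]' | python3 steer.py 0.04 20
echo '[[[0,0,-0.01,0],[0,0,-0.03,0],[0,0,-0.06,0],[0,0,-0.06,0]]]' | python3 steer.py
python3 -c "
from h import *
delta([.584,.129,.12],-1.57)"
```

```text
time_s: 12.72
tool_pos: [0.4178, -0.1502, 0.0273]
eef_rot: [-0.001, 0.968, 0.25, -0.001]
ft_force: [0.1, -0.3, -0.5]
gripper_width: 0.094
gripper_force: 0.0
time_s: 13.35
tool_pos: [0.4182, -0.1506, 0.0279]
eef_rot: [0.0, 0.969, 0.249, 0.0]
ft_force: [0.2, 0.2, 1.2]
gripper_width: 0.0474
gripper_force: 0.0
time_s: 13.85
tool_pos: [0.4193, -0.1511, 0.0901]
eef_rot: [0.001, 0.969, 0.249, 0.002]
ft_force: [-0.3, 0.5, 0.1]
gripper_width: 0.0399
gripper_force: 0.0
shift [ 0.2793 -0.1659 -0.0298] turn 0.502 alt -2.64 yaw -1.068 q6 0.64
```

```bash
python3 -c "
from h import *
f=grab_frame('wrist');g=grab_frame('side')
cv2.imwrite('pics/w6.png',np.hstack([cv2.resize(f['frame'][100:340,100:420],(400,300)),cv2.resize(g['frame'][130:250,150:310],(400,300))]))"
```

```text
(no output)
```

View pics/w6.png

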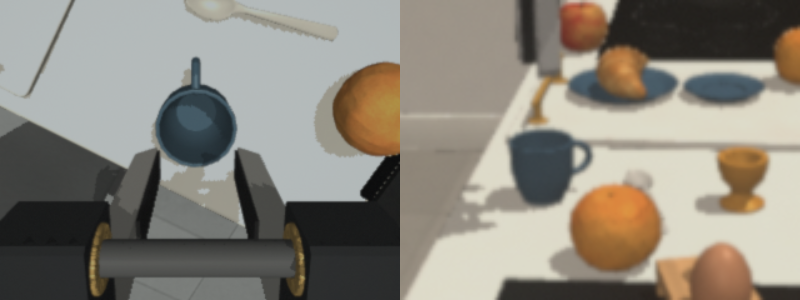

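```bash
python3 -c "
from h import *
g=grab_frame('side');f=grab_frame('wrist');o=readout.get_obs()
p=o['tool_pos'];q=o['eef_rot'];R=Ro.from_quat([q[1],q[2],q[3],q[0]]).as_matrix()
X=[p,p+R[:,0]*.008+R[:,1]*.02,p+R[:,0]*.008-R[:,1]*.02,p-R[:,2]*.06]
print('side',w2pix(g,X));print('wrist',w2pix(f,X))
print(R.T@(-f['R'].T@f['t']-p))
print(pix2w(f,[(256,200)],[.058]), p,R)
a=cv2.resize(g['frame'][90:210,140:300],(800,600));
for u in w2pix(g,X): cv2.circle(a,(int((u[0]-140)*5),int((u[1]-90)*5)),4,(0,0,255),-1)
b=cv2.resize(f['frame'][170:290,170:330],(800,600))
for u in w2pix(f,X): cv2.circle(b,(int((u[0]-170)*5),int((u[1]-170)*5)),4,(0,0,255),-1)
cv2.imwrite('pics/w7.png',np.hstack([cv2.resize(a,(400,300)),cv2.resize(b,(400,300))]))"
```

```text
side [[205.67179323 173.68743782]
 [212.15163675 175.83144166]
 [205.95630614 170.59964416]
 [204.60723049 148.05967918]]
wrist [[256.66941069 212.39126681]
 [281.87502597 202.84905452]
 [231.45926417 202.82796174]
 [256.45712153 245.35875639]]
[ 0.07443005  0.00046244 -0.21521302]
[[ 0.41888635 -0.1489951   0.058     ]] [ 0.41778242 -0.15039179  0.08717329] [[ 8.76242120e-01  4.81869761e-01 -1.13141858e-03]
 [ 4.81870515e-01 -8.76242285e-01  5.13748410e-04]
 [-7.43836977e-04 -9.95365248e-04 -9.99999228e-01]]
```

View pics/w7.png

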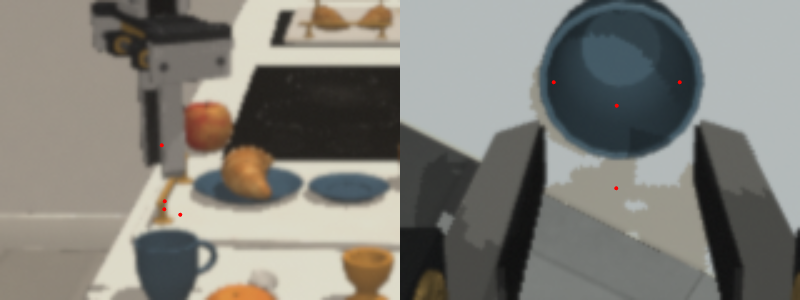

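The projected TCP (red) lies visibly below the real fingertips in both views, by about 15 px in the side view. I'll solve for the real fingertip offset.

```bash
python3 -c "
from h import *
from scipy.optimize import least_squares
g=grab_frame('side');f=grab_frame('wrist');o=readout.get_obs()
p=o['tool_pos'];q=o['eef_rot'];R=Ro.from_quat([q[1],q[2],q[3],q[0]]).as_matrix()
print(p,o['gripper_width'])
P=lambda l:p+R@np.array(l)
for hg in(.02,.022):
  s=least_squares(lambda v:(w2pix(f,[P([v[0],hg,v[1]]),P([v[0],-hg,v[1]])])-[[288.8,218.8],[227.2,218.8]]).ravel(),[.0,0]);print(hg,s.x,s.fun)
for h in(0,-.01,-.02,-.03,-.04): print(h,(w2pix(g,[P([.008,.02,h]),P([-.008,.02,h]),P([.008,.0325,h]),P([-.008,.0325,h])])-[140,90]).ravel()*2.5)
a=cv2.resize(g['frame'][130:190,180:260],(800,600),interpolation=cv2.INTER_CUBIC);cv2.imwrite('pics/w8.png',cv2.resize(a,(400,300)))"
```

```text
[ 0.41784979 -0.15043554  0.08718793] 0.040245904788889765
0.02 [ 0.00991197 -0.04134583] [-1.29614663  0.01720671 -1.24342158 -0.0186963 ]
0.022 [ 0.00346995 -0.02400916] [-1.23468543  0.01724792 -1.1889383  -0.01866949]
0 [180.44617989 214.58214689 163.50615312 217.2547831  185.50624785
 218.85553251 168.41436148 221.58421391]
-0.01 [180.05959131 203.9596392  163.05680944 206.57471075 185.1332754
 208.13342182 167.9774401  210.80344002]
-0.02 [179.67093238 193.26218756 162.60506329 195.81876328 184.75827275
 197.33474782 167.538146   199.94514035]
-0.03 [179.28019693 182.48923376 162.15090782 184.98637105 184.38123359
 186.45893195 167.09647211 189.00872436]
-0.04 [178.88737909 171.64021851 161.69433652 174.07696333 184.00215183
 175.50539449 166.65241169 177.99360028]
```

```bash
echo '[[[0.02,-0.035,0,0],[0.039,-0.07,0,0],[0.039,-0.07,0.03,0],[0.039,-0.07,0.06,0],[0.039,-0.07,0.06,0]]]' | python3 steer.py
echo '[[[0,0,0.01,0],[0,0,0.02,0],[0,0,0.02,0]]]' | python3 steer.py
echo '[[[0,0,0.006,0],[0,0,0.006,0],[0,0,0.006,0]]]' | python3 steer.py
```

```text
time_s: 14.78
tool_pos: [0.4172, -0.07, 0.0262]
eef_rot: [-0.001, 0.969, 0.249, -0.002]
ft_force: [0.6, -0.4, 0.6]
gripper_width: 0.04
gripper_force: 0.0
time_s: 15.15
tool_pos: [0.4184, -0.0704, 0.0075]
eef_rot: [-0.0, 0.969, 0.249, -0.0]
ft_force: [0.5, -0.3, -0.2]
gripper_width: 0.0399
gripper_force: 0.0
time_s: 15.52
tool_pos: [0.4187, -0.0705, 0.002]
eef_rot: [0.0, 0.969, 0.249, 0.0]
ft_force: [0.2, 0.5, -0.4]
gripper_width: 0.0398
gripper_force: 0.0
```

```bash
echo '[[[0,0,0.004,0],[0,0,0.008,0],[0,0,0.008,0]]]' | python3 steer.py|grep -E 'pos|ft'
echo '[[[0,0,0.004,0],[0,0,0.008,0],[0,0,0.008,0]]]' | python3 steer.py|grep -E 'pos|ft'
echo '[[[0,0,0.003,0],[0,0,0.006,0],[0,0,0.006,0]]]' | python3 steer.py|grep -E 'pos|ft'
```

```text
tool_pos: [0.4184, -0.0704, -0.0065]
ft_force: [0.1, -0.2, -0.2]
tool_pos: [0.4184, -0.0704, -0.0145]
ft_force: [-0.2, 0.6, 0.8]
tool_pos: [0.4185, -0.0704, -0.0204]
ft_force: [-0.1, -0.2, -0.1]
```

Confirmed: no contact even at z = −0.020, so the real tips sit well above the stated TCP. I'll continue in small steps.

```bash
echo '[[[0,0,0.003,0],[0,0,0.006,0],[0,0,0.006,0]]]' | python3 steer.py|grep -E 'pos|ft'
echo '[[[0,0,0.003,0],[0,0,0.003,0]]]' | python3 steer.py|grep -E 'pos|ft'
echo '[[[0,0,0.003,0],[0,0,0.003,0]]]' | python3 steer.py|grep -E 'pos|ft'
```

```text
tool_pos: [0.4185, -0.0704, -0.0264]
ft_force: [0.9, -1.0, -0.1]
tool_pos: [0.4185, -0.0704, -0.0293]
ft_force: [-0.2, -0.8, -0.7]
tool_pos: [0.4185, -0.0704, -0.0323]
ft_force: [0.8, 0.4, -0.2]
```

```bash
echo '[[[0,0,0.002,0],[0,0,0.002,0]]]' | python3 steer.py|grep -E 'pos|ft'
```

```text
tool_pos: [0.4186, -0.0704, -0.0343]
ft_force: [-0.5, 0.1, 0.5]
```

```bash
echo '[[[0,0,0.002,0],[0,0,0.002,0]]]' | python3 steer.py|grep -E 'pos|ft'; python3 -c "
from h import *
o=readout.get_obs();assert o['ft_force'][2]<5,o['ft_force']" && echo '[[[0,0,0.002,0],[0,0,0.002,0]]]' | python3 steer.py|grep -E 'pos|ft';python3 -c "
from h import *
o=readout.get_obs();assert o['ft_force'][2]<5,o['ft_force']" && echo '[[[0,0,0.002,0],[0,0,0.002,0]]]' | python3 steer.py|grep -E 'pos|ft'
```

```text
tool_pos: [0.4188, -0.0705, -0.0355]
ft_force: [-5.7, 1.2, 16.2]Traceback (most recent call last):
  File "<string>", line 3, in <module>
    o=readout.get_obs();assert o['ft_force'][2]<5,o['ft_force']
                         ^^^^^^^^^^^^^^^^^^
AssertionError: [-5.70306372  1.15111081 16.19781005]
Traceback (most recent call last):
AssertionError: [-5.70306372  1.15111081 16.19781005]
```

Touchdown at reported z ≈ −0.035, so the true fingertip height is reported z + 0.035. I'm fixing that in the helper and going back to the cup.

```bash
sed -i "s/np.array(p)-o\['tool_pos'\])/np.array(p)-[0,0,.035]-o['tool_pos'])/" h.py
echo '[[[0,0,-0.03,0],[0,0,-0.08,0],[0,0,-0.1,0],[0,0,-0.1,0]]]' | python3 steer.py 0.094 20|grep pos
python3 -c "
from h import *
delta([.4185,-.150,.028],-1.065)"
```

```text
tool_pos: [0.4194, -0.0706, 0.0648]
shift [-0.0392  0.069   0.0718] turn -0.003 alt 3.139 yaw -1.068 q6 0.815
```

```bash
echo '[[[-0.02,0.035,0,0],[-0.039,0.069,0,0],[-0.039,0.069,0,0],[-0.039,0.069,0.03,0],[-0.039,0.069,0.06,0],[-0.039,0.069,0.072,0],[-0.039,0.069,0.072,0]]]' | python3 steer.py
echo '[[[0,0,0,0],[0,0,0,0],[0,0,0,0],[0,0,0,0],[0,0,0,0]]]' | python3 steer.py 0.035 25
```

```text
time_s: 19.4
tool_pos: [0.4173, -0.1491, -0.0088]
eef_rot: [-0.001, 0.969, 0.249, -0.001]
ft_force: [-0.5, 0.3, -0.3]
gripper_width: 0.0943
gripper_force: 0.0
time_s: 20.02
tool_pos: [0.4179, -0.1498, -0.0079]
eef_rot: [0.0, 0.969, 0.249, 0.0]
ft_force: [0.7, -0.8, 2.7]
gripper_width: 0.0577
gripper_force: 25.0
```

Gripped at 58 mm. Lifting.

```bash
echo '[[[0,0,-0.01,0],[0,0,-0.03,0],[0,0,-0.08,0],[0,0,-0.1,0],[0,0,-0.1,0]]]' | python3 steer.py
python3 -c "
from h import *
f=grab_frame('wrist');pickle.dump(f,open('w9.pkl','wb'))
a=f['frame'].astype(int);m=((a[...,0]-a[...,2]>22)).astype(np.uint8)
n,l,s,c=cv2.connectedComponentsWithStats(m);i=np.argsort(-s[1:,4])[:3]+1;print(s[i],c[i])
delta([.584,.129,.11],-1.57)"
```

```text
time_s: 20.65
tool_pos: [0.4183, -0.1499, 0.0932]
eef_rot: [0.001, 0.969, 0.249, 0.001]
ft_force: [-0.4, 0.1, -1.6]
gripper_width: 0.0583
gripper_force: 25.0
[[ 208  203  100   87 2726]
 [   0   17   75   53 1630]
 [ 252  161   11   41  358]] [[255.63132795 230.22157007]
 [ 34.49079755  50.98466258]
 [257.2849162  182.51396648]]
shift [ 0.28   -0.164   0.0169] turn 0.502 alt -2.64 yaw -1.068 q6 0.641
```

```bash
echo '[[[0.04,-0.025,-0.01,0],[0.08,-0.05,-0.01,0.05],[0.12,-0.075,-0.01,0.15],[0.16,-0.1,-0.01,0.25],[0.2,-0.125,-0.01,0.35],[0.24,-0.145,-0.01,0.45],[0.27,-0.16,0,0.502],[0.28,-0.164,0.01,0.502],[0.28,-0.164,0.02,0.502],[0.28,-0.164,0.02,0.502]]]' | python3 steer.py
python3 -c "
from h import *
delta([.584,.129,.041],-1.57)"
```

```text
time_s: 21.95
tool_pos: [0.583, 0.1279, 0.0706]
eef_rot: [0.0, 1.0, 0.0, -0.001]
ft_force: [-0.4, -0.0, -2.0]
gripper_width: 0.0576
gripper_force: 25.0
shift [ 0.0011 -0.0011  0.0646] turn -0.0 alt 3.141 yaw -1.57 q6 1.725
```

```bash
echo '[[[0.001,-0.001,0.02,0],[0.001,-0.001,0.04,0],[0.001,-0.001,0.055,0],[0.001,-0.001,0.055,0],[0.001,-0.001,0.055,0]]]' | python3 steer.py|grep -E 'pos|ft'
echo '[[[0,0,0.003,0],[0,0,0.006,0],[0,0,0.009,0],[0,0,0.009,0]]]' | python3 steer.py
python3 -c "
from h import *
delta([.584,.129,.041],-1.57)"
```

```text
tool_pos: [0.5855, 0.1298, 0.0177]
ft_force: [0.6, -0.3, -1.8]
time_s: 23.08
tool_pos: [0.5849, 0.1299, 0.0076]
eef_rot: [0.0, 1.0, 0.0, -0.0]
ft_force: [0.2, 0.1, -1.4]
gripper_width: 0.0581
gripper_force: 25.0
shift [-0.0009  0.0009  0.0016] turn -0.0 alt 3.142 yaw -1.57 q6 1.727
```

```bash
echo '[[[-0.001,0.001,0,0],[-0.001,0.001,0.001,0],[-0.001,0.001,0.002,0],[-0.001,0.001,0.002,0]]]' | python3 steer.py|grep -E 'pos|ft'
```

```text
tool_pos: [0.5843, 0.1289, 0.0062]
ft_force: [-0.8, -1.8, 2.4]
```

```bash
echo '[[[0,0,0,0],[0,0,0,0],[0,0,0,0],[0,0,0,0]]]' | python3 steer.py 0.08|grep -E 'pos|ft|width'
echo '[[[0,0,-0.03,0],[0,0,-0.08,0],[0,0,-0.1,0],[0,0.06,-0.1,0],[0,0.12,-0.1,0],[0,0.18,-0.1,0],[0,0.22,-0.1,0],[0,0.22,-0.1,0]]]' | python3 steer.py 0.094|grep pos
python3 -c "
from h import *
f=grab_frame('top');pickle.dump(f,open('t2.pkl','wb'))
a=f['frame'].astype(int)
crop(f,135,130,140,105,5,'pics/t2.png')
g=pickle.load(open('f0.pkl','rb'))['top']
delta([.601,-.1565,.02],-1.57)
print(w2pix(f,[[.584,.129,.072],[.584,.129,.023],[.601,-.1565,.047]]))"
```

```text
tool_pos: [0.584, 0.1289, 0.0058]
ft_force: [0.3, -0.2, -0.3]
gripper_width: 0.0799
tool_pos: [0.584, -0.0934, 0.1058]
shift [0.017  0.0647 0.1208] turn -0.002 alt 3.14 yaw -1.572 q6 1.354
[[160.7148316  156.00829295]
 [163.76743111 159.17177861]
 [262.64797167 155.02994293]]
```

View pics/t2.png

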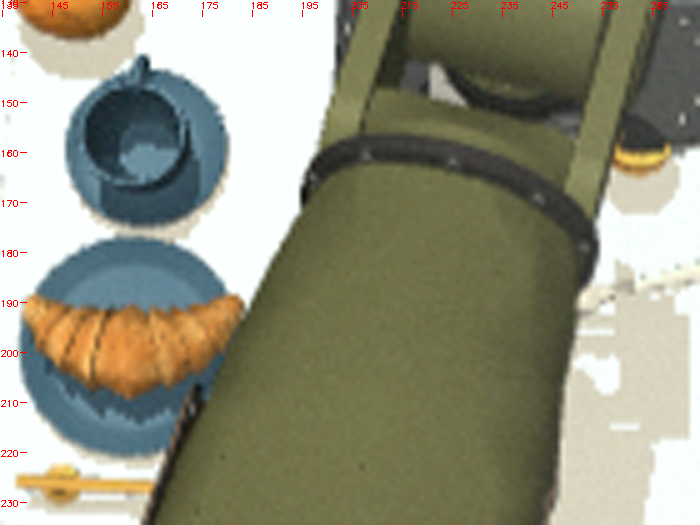

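The cup stands in the saucer: its mouth is centred at (136,136) in the crop, within about 1 px of the prediction, and the release height matched the well floor. The egg cup is next.

```bash
echo '[[[0.01,0.04,0.02,0],[0.017,0.065,0.05,0],[0.017,0.065,0.05,0],[0.017,0.065,0.05,0],[0.017,0.065,0.08,0],[0.017,0.065,0.105,0],[0.017,0.065,0.117,0],[0.017,0.065,0.117,0]]]' | python3 steer.py 0.094|grep -E 'pos|ft'
echo '[[[0,0,0,0],[0,0,0,0],[0,0,0,0],[0,0,0,0],[0,0,0,0],[0,0,0,0],[0,0,0,0]]]' | python3 steer.py 0.03 15
echo '[[[0,0,-0.01,0],[0,0,-0.03,0],[0,0,-0.08,0],[0,0,-0.09,0],[0,0,-0.09,0]]]' | python3 steer.py
python3 -c "
from h import *
delta([.582,.0285,.06],-1.57)"
```

```text
tool_pos: [0.6015, -0.1553, -0.0107]
ft_force: [0.2, -0.2, 0.5]
time_s: 27.0
tool_pos: [0.6013, -0.1561, -0.0111]
eef_rot: [0.0, 1.0, 0.0, 0.0]
ft_force: [0.1, -0.4, 0.9]
gripper_width: 0.0452
gripper_force: 15.0
time_s: 27.62
tool_pos: [0.6015, -0.1561, 0.0799]
eef_rot: [0.0, 1.0, 0.0, 0.001]
ft_force: [0.6, 0.2, -1.3]
gripper_width: 0.045
gripper_force: 15.0
shift [-0.0195 -0.1846  0.0548] turn 0.0 alt -3.142 yaw -1.57 q6 1.257
```

```bash
echo '[[[0,-0.05,0,0],[-0.01,-0.1,0,0],[-0.02,-0.15,0,0],[-0.02,-0.185,0.01,0],[-0.02,-0.185,0.03,0],[-0.02,-0.185,0.06,0],[-0.02,-0.185,0.074,0],[-0.02,-0.185,0.078,0],[-0.02,-0.185,0.078,0]]]' | python3 steer.py|grep -E 'pos|ft'
echo '[[[0,0,0.001,0],[0,0,0.002,0],[0,0,0.003,0],[0,0,0.003,0]]]' | python3 steer.py|grep -E 'pos|ft'
```

```text
tool_pos: [0.5813, 0.0288, 0.0012]
ft_force: [-0.5, -0.1, -1.1]
tool_pos: [0.5818, 0.0288, -0.0012]
ft_force: [-1.1, 0.2, 6.2]
```

```bash
echo '[[[0,0,0,0],[0,0,0,0],[0,0,0,0]]]' | python3 steer.py 0.064|grep -E 'ft|width'
echo '[[[0,0,-0.03,0],[0,0,-0.08,0],[0,0,-0.1,0],[0,0.05,-0.1,0],[0,0.1,-0.1,0],[0,0.16,-0.1,0],[0,0.22,-0.1,0],[0,0.28,-0.1,0],[0,0.34,-0.1,0],[0,0.4,-0.1,0],[0,0.44,-0.1,0],[0,0.449,-0.1,0],[0,0.449,-0.1,0],[0,0.449,-0.1,0]]]' | python3 steer.py 0.094|grep -E 'pos'
python3 -c "
from h import *
f=grab_frame('wrist');t=grab_frame('top');pickle.dump((f,t),open('e.pkl','wb'))
a=f['frame'];h=cv2.cvtColor(a,cv2.COLOR_BGR2HSV);print('pred',w2pix(f,[[.5825,-.4205,.056],[.601,-.1565,.047]]))
u,v=w2pix(f,[[.5825,-.4205,.056]])[0].astype(int)
print(h[v,u],a[v,u])
for x in range(u-44,u+45,4): print(h[v,x][:2],end=' ')
delta([.5825,-.4205,.0445],-1.57)
h=cv2.cvtColor(t['frame'],cv2.COLOR_BGR2HSV);print(w2pix(t,[[.582,.0285,.057]]))
m=cv2.inRange(h[145:170,180:225],(10,100,60),(30,255,255));M=cv2.boundingRect(m);print(M)"
```

```text
ft_force: [0.7, -0.2, -0.3]
gripper_width: 0.0639
tool_pos: [0.5819, -0.4187, 0.098]
pred [[258.39389884 197.57347739]
 [-18.9263173  175.58971634]]
[ 13 115 218] [120 162 218]
[60  6] [30  6] [ 16 101] [22 93] [22 93] [23 91] [ 17 103] [ 13 116] [ 12 115] [ 12 117] [ 13 116] [ 13 115] [ 13 114] [ 12 117] [ 13 117] [ 13 116] [ 13 115] [ 13 113] [25 86] [24 89] [45 12] [60  6] [0 0] shift [0.0005 0.0016 0.0887] turn 0.001 alt -3.14 yaw -1.569 q6 0.894
[[197.28237414 158.84007769]]
(9, 7, 17, 17)
```

```bash
python3 -c "
from h import *
f,t=pickle.load(open('e.pkl','rb'))
h=cv2.cvtColor(f['frame'],cv2.COLOR_BGR2HSV)
m=cv2.inRange(h[140:260,200:320],(9,107,90),(15,160,255));m=cv2.morphologyEx(m,cv2.MORPH_OPEN,np.ones((3,3)))
n,l,s,c=cv2.connectedComponentsWithStats(m);i=np.argsort(-s[1:,4])[:2]+1;print(s[i],c[i])
print(w2pix(f,[[.5825,-.4205,.056],[.5825+.0215,-.4205,.056],[.5825-.0215,-.4205,.056],[.5825,-.4205,.089],[.5825,-.442,.056],[.5825,-.399,.056]])-[200,140])"
```

```text
[[  39   37   44   47 1579]] [[60.61304623 59.70677644]]
[[58.39389884 57.57347739]
 [58.47832655 35.19523641]
 [58.31297205 79.03774717]
 [58.53783296 68.59590382]
 [81.19490308 57.63163935]
 [35.58978825 57.51560525]]
```

```bash
echo '[[[-0.001,0.004,0,0],[-0.001,0.004,0.03,0],[-0.001,0.004,0.06,0],[-0.001,0.004,0.08,0],[-0.001,0.004,0.0885,0],[-0.001,0.004,0.0885,0]]]' | python3 steer.py|grep -E 'pos|ft'
echo '[[[0,0,0,0],[0,0,0,0],[0,0,0,0],[0,0,0,0],[0,0,0,0],[0,0,0,0],[0,0,0,0]]]' | python3 steer.py 0.025 10
```

```text
tool_pos: [0.5806, -0.4241, 0.0095]
ft_force: [-0.7, -0.6, 1.0]
time_s: 33.1
tool_pos: [0.5806, -0.4227, 0.0095]
eef_rot: [-0.001, 1.0, 0.001, -0.0]
ft_force: [-1.4, 8.0, 3.5]
gripper_width: 0.042
gripper_force: 10.0
```

```bash
echo '[[[0,-0.001,0,0],[0,-0.002,0,0],[0,-0.002,0,0]]]' | python3 steer.py|grep -E 'ft|force|pos|width'
echo '[[[0,-0.002,-0.005,0],[0,-0.002,-0.015,0],[0,-0.002,-0.04,0],[0,-0.002,-0.07,0],[0,-0.002,-0.085,0],[0,-0.002,-0.085,0]]]' | python3 steer.py
python3 -c "
from h import *
delta([.582,.0285,.1],-1.57)"
```

```text
tool_pos: [0.5805, -0.4222, 0.0095]
ft_force: [0.0, 1.3, 1.6]
gripper_width: 0.0421
gripper_force: 10.0
time_s: 34.22
tool_pos: [0.5808, -0.4204, 0.0954]
eef_rot: [0.001, 1.0, 0.0, 0.001]
ft_force: [-0.2, 0.0, -0.4]
gripper_width: 0.0419
gripper_force: 10.0
shift [ 0.0015 -0.4489  0.0299] turn -0.0 alt 3.142 yaw -1.57 q6 0.892
```

```bash
echo '[[[0,-0.02,0,0],[0,-0.06,0,0],[0,-0.11,0,0],[0,-0.16,0,0],[0,-0.21,0,0],[0,-0.26,0,0],[0,-0.31,0,0],[0,-0.36,0,0],[0,-0.405,0,0],[0,-0.435,0,0],[0,-0.449,0,0],[0,-0.449,0.01,0],[0,-0.449,0.03,0],[0,-0.449,0.05,0],[0,-0.449,0.06,0],[0,-0.449,0.06,0]]]' | python3 steer.py
python3 -c "
from h import *
delta([.5812,.0288,.0605],-1.57)
f=grab_frame('wrist');pickle.dump(f,open('e2.pkl','wb'))
h=cv2.cvtColor(f['frame'],cv2.COLOR_BGR2HSV)
print('pred rim',w2pix(f,[[.5814,.0288,.057],[.5814,.0053,.057],[.5814,.0523,.057]]),'egg',w2pix(f,[[.5812,.0288,.081]]))
m=cv2.inRange(h,(18,150,90),(30,255,255));n,l,s,c=cv2.connectedComponentsWithStats(m);i=np.argsort(-s[1:,4])[:3]+1;print(s[i])
m=cv2.inRange(h,(7,90,90),(16,160,255));n,l,s,c=cv2.connectedComponentsWithStats(m);i=np.argsort(-s[1:,4])[:3]+1;print(s[i])"
```

```text
time_s: 36.22
tool_pos: [0.5798, 0.0282, 0.0336]
eef_rot: [0.0, 1.0, -0.0, -0.001]
ft_force: [-0.1, 0.1, -1.0]
gripper_width: 0.042
gripper_force: 10.0
shift [ 0.0015 -0.0006  0.0081] turn -0.001 alt 3.141 yaw -1.571 q6 1.556
pred rim [[255.33185974 221.40645862]
 [288.01897479 221.41811892]
 [222.64016828 221.39819269]] egg [[255.08372974 235.25462974]]
[[227 193  25  27 181]
 [  0  72  13  22 149]
 [270 194  19  27 117]]
[[ 224  203   67   72 3766]
 [  49   66   43   62  403]
 [   0  118   32   13   33]]
```

```bash
echo '[[[0.0015,0,0.002,0],[0.0015,0,0.004,0],[0.0015,0,0.006,0],[0.0015,0,0.006,0]]]' | python3 steer.py|grep -E 'pos|ft|width'
echo '[[[0,0,0.001,0],[0,0,0.002,0],[0,0,0.002,0]]]' | python3 steer.py|grep -E 'pos|ft|width'
```

```text
tool_pos: [0.5815, 0.029, 0.0282]
ft_force: [0.9, 0.2, -0.5]
gripper_width: 0.0422
tool_pos: [0.5817, 0.0289, 0.0265]
ft_force: [-1.5, -0.4, 1.9]
gripper_width: 0.0421
```

```bash
echo '[[[0,0,0.0007,0],[0,0,0.0007,0]]]' | python3 steer.py|grep -E 'pos|ft|width'
echo '[[[0,0,0.0007,0],[0,0,0.0007,0],[0,0,0.0007,0]]]' | python3 steer.py 0.056 10|grep -E 'pos|ft|width'
echo '[[[0,0,-0.01,0],[0,0,-0.03,0],[0,0,-0.07,0],[0,0,-0.1,0],[0,0.05,-0.1,0],[0,0.1,-0.1,0],[0,0.1,-0.1,0]]]' | python3 steer.py 0.056|grep -E 'pos'
python3 -c "
from h import *
f=grab_frame('wrist');g=grab_frame('side');t=grab_frame('top');pickle.dump((f,g,t),open('e3.pkl','wb'))
x=w2pix(g,[[.5815,.029,.01],[.5815,.029,.048],[.5815,.029,.105]]);print(x)
h=cv2.cvtColor(g['frame'],cv2.COLOR_BGR2HSV);u=int(x[0,0])
for v in range(int(x[2,1])-6,int(x[0,1])+5,2):print(v,h[v,u],end=' ')
v=int((x[2,1]+x[1,1])/2)
print()
for v in (v-6,v,v+6):print(v,[tuple(h[v,k][:2]) for k in range(u-14,u+15,2)])
delta([.5143,-.1598,.01])"
```

```text
tool_pos: [0.5817, 0.0289, 0.0258]
ft_force: [0.0, 0.8, 2.6]
gripper_width: 0.042
tool_pos: [0.5816, 0.0289, 0.0248]
ft_force: [-0.2, 0.5, -0.4]
gripper_width: 0.056
tool_pos: [0.5816, -0.0738, 0.1256]
[[277.98109257 179.68576693]
 [278.21212546 166.1531518 ]
 [278.56427552 145.27882633]]
139 [21 51 35] 141 [10 41 37] 143 [18 34 37] 145 [ 11  71 100] 147 [ 12 125 184] 149 [ 12 126 180] 151 [ 12 127 167] 153 [ 11 123 159] 155 [ 12 123 149] 157 [ 12 121 137] 159 [ 12 123 126] 161 [ 12 121 120] 163 [ 12 122 113] 165 [ 15 154 124] 167 [ 16 161 125] 169 [ 16 162 121] 171 [ 16 155 115] 173 [ 15 151 108] 175 [ 16 156 113] 177 [ 16 161 136] 179 [ 16 163 138] 181 [ 16 129 152] 183 [ 22  32 205] 
149 [(np.uint8(15), np.uint8(57)), (np.uint8(17), np.uint8(51)), (np.uint8(15), np.uint8(44)), (np.uint8(98), np.uint8(38)), (np.uint8(9), np.uint8(41)), (np.uint8(11), np.uint8(123)), (np.uint8(12), np.uint8(126)), (np.uint8(12), np.uint8(126)), (np.uint8(12), np.uint8(120)), (np.uint8(12), np.uint8(126)), (np.uint8(10), np.uint8(92)), (np.uint8(102), np.uint8(61)), (np.uint8(102), np.uint8(62)), (np
[... 353 characters left out ...]
 np.uint8(127)), (np.uint8(12), np.uint8(127)), (np.uint8(11), np.uint8(116)), (np.uint8(99), np.uint8(27)), (np.uint8(39), np.uint8(13)), (np.uint8(26), np.uint8(22))]
161 [(np.uint8(22), np.uint8(27)), (np.uint8(34), np.uint8(12)), (np.uint8(99), np.uint8(31)), (np.uint8(100), np.uint8(42)), (np.uint8(13), np.uint8(112)), (np.uint8(12), np.uint8(122)), (np.uint8(11), np.uint8(120)), (np.uint8(12), np.uint8(121)), (np.uint8(12), np.uint8(121)), (np.uint8(11), np.uint8(122)), (np.uint8(12), np.uint8(120)), (np.uint8(13), np.uint8(119)), (np.uint8(20), np.uint8(11)), (np.uint8(102), np.uint8(65)), (np.uint8(101), np.uint8(53))]
shift [-0.0676  0.0893  0.1503] turn 0 alt 0.0 yaw -1.57 q6 1.387
```

```bash
python3 -c "
from h import *
f=pickle.load(open('w5.pkl','rb'))
p=pix2w(f,[(250.7,101),(366.7,127)],[.006,.006]);print(p,p.mean(0));d=p[1]-p[0];a=np.arctan2(d[1],d[0]);print(a)
delta([.5145,-.1595,.08],.27)"
```

```text
[[ 0.49410779 -0.09941437  0.006     ]
 [ 0.53133696 -0.22127944  0.006     ]] [ 0.51272237 -0.1603469   0.006     ]
-1.2743058669403438
shift [-0.0674  0.089   0.0803] turn 1.302 alt -1.84 yaw -1.57 q6 1.387
```

```bash
echo '[[[0,0.02,0,-0.18],[-0.02,0.04,0,-0.36],[-0.04,0.06,0,-0.54],[-0.06,0.08,0.01,-0.72],[-0.068,0.089,0.02,-0.9],[-0.068,0.089,0.03,-1.08],[-0.068,0.089,0.04,-1.26],[-0.068,0.089,0.05,-1.44],[-0.068,0.089,0.06,-1.62],[-0.068,0.089,0.07,-1.8],[-0.068,0.089,0.08,-1.853],[-0.068,0.089,0.08,-1.853]]]' | python3 steer.py 0.05|grep -E 'pos|width'
python3 -c "
from h import *
delta([.5135,-.160,.0015],.283)
f=grab_frame('wrist');pickle.dump(f,open('s1.pkl','wb'))
a=f['frame'];h=cv2.cvtColor(a,cv2.COLOR_BGR2HSV);u=w2pix(f,[[.5135,-.16,.006],[.5135-.0183,-.16+.0624,.006],[.5135+.0183,-.16-.0624,.006]]);print(u)
for v in range(int(u[1,1])-4,int(u[2,1])+5,6): print(v,[tuple(map(int,h[v,k][1:])) for k in range(int(u[0,0])-14,int(u[0,0])+15,2)])"
```

```text
tool_pos: [0.5138, -0.159, 0.0446]
gripper_width: 0.0499
shift [-0.001  -0.0005  0.0781] turn 0.001 alt -3.141 yaw 0.284 q6 -0.652
[[257.68753079 200.10056129]
 [257.65303092 128.67243529]
 [257.71805098 263.00687201]]
124 [(9, 163), (8, 162), (9, 162), (9, 163), (9, 163), (9, 163), (9, 163), (9, 163), (9, 163), (9, 162), (9, 163), (9, 162), (8, 162), (9, 163), (9, 163)]
130 [(9, 163), (9, 163), (9, 163), (8, 162), (7, 156), (5, 151), (23, 132), (19, 137), (7, 152), (7, 145), (7, 156), (9, 163), (9, 163), (9, 163), (9, 163)]
136 [(9, 163), (9, 163), (17, 137), (23, 133), (24, 141), (25, 143), (24, 140), (24, 139), (24, 138), (24, 137), (25, 135), (23, 133), (23, 133), (18, 138), (6, 159)]
142 [(19, 135), (7, 149), (23, 132), (23, 102), (26, 107), (25, 134), (26, 137), (25, 144), (24, 146), (25, 144), (27, 142), (24, 139), (24, 136), (25, 135), (25, 133)]
148 [(23, 132), (25, 131), (24, 97), (25, 93), (24, 95), (24, 96), (26, 99), (25, 101), (23, 102), (26, 116), (26, 148), (25, 144), (27, 142), (26, 138), (25, 134)]
154 [(23, 133), (24, 128), (24, 95), (24, 95), (24, 97), (23, 100), 
[... 2340 characters left out ...]
2), (25, 152), (5, 148), (9, 163), (9, 163), (9, 163), (9, 163)]
244 [(9, 163), (9, 163), (8, 163), (9, 163), (5, 152), (23, 133), (25, 150), (25, 152), (24, 151), (23, 152), (7, 145), (9, 163), (9, 163), (9, 163), (8, 163)]
250 [(9, 163), (9, 163), (9, 163), (9, 163), (7, 155), (21, 143), (24, 150), (24, 151), (25, 152), (23, 152), (7, 142), (8, 162), (9, 163), (9, 163), (9, 163)]
256 [(9, 163), (9, 163), (9, 163), (9, 163), (7, 155), (25, 143), (25, 151), (25, 151), (25, 151), (24, 150), (7, 144), (9, 163), (9, 163), (9, 163), (9, 162)]
262 [(8, 162), (9, 163), (8, 162), (9, 163), (9, 163), (8, 161), (7, 151), (10, 153), (5, 146), (8, 158), (8, 162), (8, 162), (9, 163), (9, 162), (9, 163)]
```

The spoon lies straight along the tool's x axis at column ~258, as predicted. I'll pick it up.

```bash
echo '[[[-0.001,0,0.03,0],[-0.001,0,0.06,0],[-0.001,0,0.074,0],[-0.001,0,0.078,0],[-0.001,0,0.078,0]]]' | python3 steer.py|grep -E 'pos|ft'
echo '[[[0,0,0,0],[0,0,0,0],[0,0,0,0],[0,0,0,0],[0,0,0,0],[0,0,0,0],[0,0,0,0]]]' | python3 steer.py 0.0 15
```

```text
tool_pos: [0.5146, -0.1612, -0.0323]
ft_force: [0.2, -0.1, -0.4]
time_s: 41.85
tool_pos: [0.5141, -0.1612, -0.0329]
eef_rot: [0.0, 0.6, 0.8, 0.0]
ft_force: [-2.1, -0.4, 5.3]
gripper_width: 0.0188
gripper_force: 14.9
```

```bash
echo '[[[0,0,-0.005,0],[0,0,-0.02,0],[0,0,-0.04,0],[0,0,-0.04,0]]]' | python3 steer.py
python3 -c "
from h import *
f=grab_frame('wrist');pickle.dump(f,open('s2.pkl','wb'))
h=cv2.cvtColor(f['frame'],cv2.COLOR_BGR2HSV)
b=cv2.inRange(h,(0,14,0),(180,255,255))
for v in range(110,290,4): print(v,''.join('#' if b[v,k] else '.' for k in range(190,330,2)))"
```

```text
time_s: 42.35
tool_pos: [0.5151, -0.1615, 0.0088]
eef_rot: [0.002, 0.6, 0.8, 0.0]
ft_force: [-1.2, 0.5, -0.8]
gripper_width: 0.0191
gripper_force: 14.9
110 ......................................................................
114 ......................................................................
118 ......................................................................
122 ......................................................................
126 ................#########.............................................
130 ...............###########............................................
134 ...............#############....######................................
138 ..............###########################.............................
142 ..............############################............................
146 .............##############################...........................
150 .......#.....###############################..........................
154 ############################################..........................
158 ############################################
[... 1726 characters left out ...]
##########...............
254 .............#...#.###..##.....#####.......#...#.######...............
258 ............#.##.###.##.#......#####..........##.##.#.##..............
262 ..##.###..##....##.#.#.##......######......#..##..##....###..####.####
266 .#.#.......##.#.##.##..##......######......#.#.#.#.#.#....##....#..#..
270 .#.###.#.#..###.##..##..#......######......#.######..###.####.#.#.#..#
274 ......#....#.##..#.#..#.#......######..........##.##.#..##.#....##....
278 #.#.######.#..#######..#.......######.......#.#.############..####..#.
282 .#..#...##..#########...#......######.......#..########.##..#####.##..
286 ....#..#...#.######...........#######.......#.#.########....#.#.#.....
```

```bash
python3 -c "
from h import *
f=pickle.load(open('s2.pkl','rb'));g=grab_frame('side');pickle.dump(g,open('s2g.pkl','wb'))
print(w2pix(f,[[.5145-.0183,-.161+.0624,z] for z in(.006,.048)]+[[.5145+.0183,-.161-.0624,z] for z in(.006,.048)]))
a=cv2.resize(f['frame'][100:310,140:380],(457,400),interpolation=cv2.INTER_CUBIC);b=cv2.resize(g['frame'][120:240,190:290],(333,400),interpolation=cv2.INTER_CUBIC)
cv2.imwrite('pics/s2.png',np.hstack([a,b]))"
```

```text
[[257.64245778 128.56593219]
 [257.82160576 131.60725446]
 [257.86165655 281.91416791]
 [258.05473488 314.70021795]]
```

View pics/s2.png

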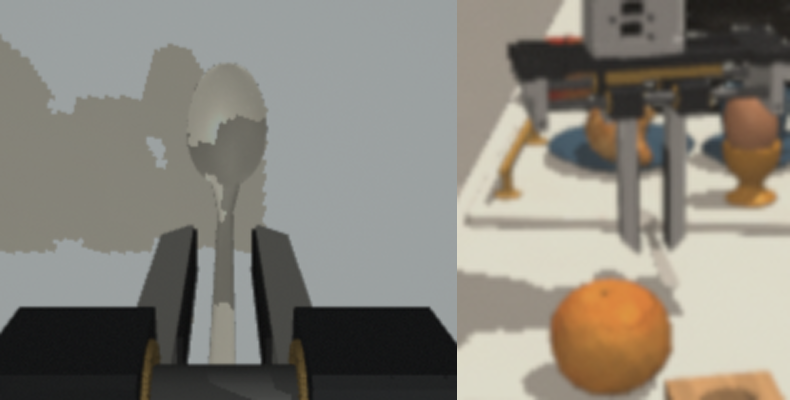

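The bowl spans about 42 px, which puts it at fingertip depth, with its shadow displaced, so the spoon is lifted and straight in the gripper. The egg also stands upright in its cup. Now I'll carry the spoon over.

```bash
echo '[[[0,0,-0.05,0],[0,0,-0.08,0],[0,0,-0.08,0.18],[0,0,-0.08,0.36],[0,0,-0.08,0.54],[0,0,-0.08,0.72],[0,0,-0.08,0.9],[0,0,-0.08,1.08],[0,0,-0.08,1.26],[0,0,-0.08,1.44],[0,0,-0.08,1.62],[0,0,-0.08,1.8],[0,0,-0.08,1.872],[0,0,-0.08,1.872]]]' | python3 steer.py|grep -E 'pos|width'
python3 -c "
from h import *
delta([.4657,.024,.0145],-1.591)"
```

```text
tool_pos: [0.5137, -0.161, 0.0862]
gripper_width: 0.0189
shift [-0.0512 -0.184   0.1068] turn 0.003 alt -3.139 yaw -1.588 q6 1.217
```

```bash
echo '[[[-0.01,-0.05,0,0],[-0.03,-0.1,0,0],[-0.05,-0.15,0,0.003],[-0.051,-0.184,0.01,0.003],[-0.051,-0.184,0.04,0.003],[-0.051,-0.184,0.07,0.003],[-0.051,-0.184,0.095,0.003],[-0.051,-0.184,0.104,0.003],[-0.051,-0.184,0.104,0.003]]]' | python3 steer.py|grep -E 'pos|ft|width'
echo '[[[0,0,0.002,0],[0,0,0.004,0],[0,0,0.004,0]]]' | python3 steer.py|grep -E 'pos|ft|width'
```

```text
tool_pos: [0.4663, 0.0238, -0.0171]
ft_force: [0.1, -0.1, 0.1]
gripper_width: 0.0188
tool_pos: [0.4665, 0.0238, -0.0208]
ft_force: [0.1, -0.6, 0.0]
gripper_width: 0.019
```

```bash
echo '[[[0,0,0.001,0],[0,0,0.002,0],[0,0,0.002,0]]]' | python3 steer.py|grep -E 'pos|ft'
echo '[[[0,0,0,0],[0,0,0,0],[0,0,0,0]]]' | python3 steer.py 0.034|grep -E 'pos|ft|width'
echo '[[[0,0,-0.02,0],[0,0,-0.06,0],[0,0,-0.11,0],[0,0,-0.15,0],[-0.03,0.06,-0.16,0],[-0.06,0.12,-0.16,0],[-0.09,0.18,-0.16,0],[-0.1,0.24,-0.16,0],[-0.1,0.3,-0.16,0],[-0.1,0.36,-0.16,0],[-0.1,0.42,-0.16,0],[-0.1,0.48,-0.16,0],[-0.1,0.5,-0.16,0],[-0.1,0.5,-0.16,0]]]' | python3 steer.py|grep -E 'pos|time'
python3 -c "
from h import *
f=grab_frame('top');pickle.dump(f,open('t3.pkl','wb'))
# spoon vs. initial empty tray difference
g=pickle.load(open('f0.pkl','rb'))['top']
d=np.abs(f['frame'].astype(int)-g['frame']).sum(2)
print(w2pix(f,[[.4657,.024,.016],[.531,.024,.016],[.4,.024,.016],[.5814,.0288,.105]]))
for v in range(150,226,3): print(v,''.join('#' if d[v,k]>30 else '.' for k in range(180,222)),)
m=((d[178:226,182:216]>30)).astype(np.uint8)
n,l,s,c=cv2.connectedComponentsWithStats(m);print(s,c)
"
```

```text
tool_pos: [0.4665, 0.0238, -0.0229]
ft_force: [-1.1, 0.2, 3.6]
tool_pos: [0.4664, 0.0238, -0.0231]
ft_force: [-0.4, -1.1, 0.9]
gripper_width: 0.0336
time_s: 48.2
tool_pos: [0.3553, -0.4747, 0.1361]
[[198.59830746 201.12748625]
 [199.54150512 178.74708201]
 [197.64475569 223.88600144]
 [195.35194488 155.86623986]]
150 #....##.####.#.......#....#.#..##..##..##.
153 #.#..#.#...#############....####..#...#...
156 ..####.###################.##.##.##.#.#.##
159 .#...##..##################..######.#..###
162 ..###....##################.#.#.##.#..##..
165 .##.######.################.#..#...#.##..#
168 ###.#####.#.###############..######..#...#
171 #..#####..##################..##..#...###.
174 ####.#####...################.##.##..#.#..
177 #.#..#.#.....#############.####.#...###...
180 ...#.#........#..######.#.######.....###..
183 #.##.#.....##.#.####..##.....##.##...#.#..
186 ##.##.#..##..#..##.....#####.##.#.#.######
189 ###.#.#..###..#.###........#.##..#..####.#
192 #####...#...#..#.#.#####...##.###.#..##..#
195 ######...##.#.......##...####.##.#.######.
198 ##..#...#.####..#...#########
[... 438 characters left out ...]
[  0   0  34  48 794]
 [  0   0  34  48 787]
 [  5   0   6   2  10]
 [ 31   1   1   1   1]
 [ 33   0   1   2   2]
 [ 32   3   2   2   3]
 [ 12   5   1   1   1]
 [ 33  17   1   1   1]
 [ 33  19   1   3   3]
 [ 15  24   1   1   1]
 [ 29  28   1   1   1]
 [ 32  28   2  20  26]
 [ 14  30   1   1   1]
 [ 12  47   1   1   1]] [[16.4395466  23.5768262 ]
 [15.93900889 23.4180432 ]
 [ 7.3         0.4       ]
 [31.          1.        ]
 [33.          0.5       ]
 [32.66666667  3.33333333]
 [12.          5.        ]
 [33.         17.        ]
 [33.         20.        ]
 [15.         24.        ]
 [29.         28.        ]
 [32.65384615 37.5       ]
 [14.         30.        ]
 [12.         47.        ]]
```

```bash
python3 -c "
from h import *
fs=[grab_frame('top') for _ in range(8)];f=fs[0]
A=np.mean([x['frame'] for x in fs],0);pickle.dump(A,open('A.pkl','wb'))
s=(A.max(2)-A.min(2))/A.max(2)*255
for v in range(172,228,2): print(v,''.join('#' if s[v,k]>22 else('+' if s[v,k]>14 else '.') for k in range(184,216)),)
m=(s[174:228,186:212]>18).astype(np.uint8)
n,l,st,c=cv2.connectedComponentsWithStats(m);i=np.argmax(st[1:,4])+1;ys,xs=np.nonzero(l==i)
print(st[i]);
p=pix2w(f,np.c_[xs+186,ys+174],np.full(len(xs),.016));print(p.min(0),p.max(0));
vx,vy,x0,y0=cv2.fitLine(p[:,:2].astype(np.float32),cv2.DIST_HUBER,0,.01,.01).ravel();print(np.degrees(np.arctan(vy/vx)))"
```

```text
172 ........###############.........
174 .........##############.........
176 .........#############..........
178 ..........+#########+...........
180 .............######............+
182 ............+#######...........+
184 ............#########..........+
186 ...........+#########..........#
188 ............###+####+..........+
190 ............+#######............
192 .............+###+#+............
194 #.............#.#...............
196 ..............+.#.............+.
198 ..............###.............+.
200 ..............#++.............+.
202 .............+##..............+.
204 .............###................
206 .............###................
208 .............###................
210 .............###................
212 ............+###................
214 ............+###.............+..
216 ............####.............+..
218 ............####.............#..
220 ...........+####.............#..
222 ...........+###..............#..
224 ................................
226 .........######.................
[  7   0  14  50 267]
[0.40240496 0.00585864 0.016     ] [0.54551882 0.043533   0.016     ]
-0.31189612
```

```bash
python3 -c "
from h import *
A=pickle.load(open('A.pkl','rb'));t=grab_frame('top');g=grab_frame('side')
th=np.linspace(0,6.28,60)
C=lambda x,y,z,R:np.c_[x+R*np.cos(th),y+R*np.sin(th),0*th+z]
G=cv2.cvtColor(A.astype(np.uint8),cv2.COLOR_BGR2GRAY).astype(float)
# edge score for mouth circle at z=.072 over xy
gm=np.hypot(cv2.Sobel(G,6,1,0),cv2.Sobel(G,6,0,1)).astype(np.float32)
best=[]
for x in np.arange(.574,.595,.001):
  for y in np.arange(.119,.140,.001):
    u=w2pix(t,C(x,y,.072,.030)).astype(np.float32);best.append((cv2.remap(gm,u[None,:,0],u[None,:,1],1).mean(),x,y))
print(sorted(best)[-3:])
best=[]
for x in np.arange(.574,.595,.001):
  for y in np.arange(.119,.140,.001):
    u=w2pix(t,C(x,y,.023,.047)).astype(np.float32);best.append((cv2.remap(gm,u[None,:,0],u[None,:,1],1).mean(),x,y))
print('saucer',sorted(best)[-3:])
h=cv2.cvtColor(g['frame'],cv2.COLOR_BGR2HSV)
p=w2pix(g,C(.584,.129,.072,.030));q=w2pix(g,C(.584,.129,.072,.026));print('side rim',p.min(0),p.max(0))
m=cv2.inRange(h,(95,80,10),(125,255,255));n,l,s,c=cv2.connectedComponentsWithStats(m);i=np.argsort(-s[1:,4])[:4]+1;print(s[i])
x=w2pix(g,[[.5815,.029,.105]])[0].astype(int);m=cv2.inRange(h[x[1]-10:x[1]+25,x[0]-20:x[0]+20],(10,108,80),(13,140,255));print('egg',cv2.boundingRect(m))"
```

```text
[(np.float32(171.98117), np.float64(0.581), np.float64(0.135)), (np.float32(172.60265), np.float64(0.582), np.float64(0.134)), (np.float32(173.21762), np.float64(0.583), np.float64(0.134))]
saucer [(np.float32(328.36658), np.float64(0.585), np.float64(0.129)), (np.float32(331.6856), np.float64(0.584), np.float64(0.128)), (np.float32(335.88232), np.float64(0.584), np.float64(0.129))]
side rim [268.66887538 144.13998808] [289.9248578  149.96471951]
[[430 358   1   1   1]]
egg (13, 11, 15, 19)
```

```bash
python3 -c "
from h import *
gs=[grab_frame('side') for _ in range(4)];G=np.mean([x['frame'] for x in gs],0);g=gs[0]
for v in range(138,172,2): print(v,' '.join('%3d'%(G[v,k,0]-G[v,k,2]) for k in range(258,306,2)))
print([w2pix(g,[[.584,.129,z] for z in(.014,.072)]),w2pix(g,[[.614,.129,.072],[.554,.129,.072],[.603,.129,.014],[.565,.129,.014]])])
A=pickle.load(open('A.pkl','rb'));print('top')
for v in range(140,176,2): print(v,' '.join('%3d'%A[v,k,1] for k in range(146,184,1)))"
```

```text
138  -6  -6  -6  -6  -6  -6  -7  -7  -6  -7  -6  -6  -6  -7  -7  -7  -6  -6  -7  -6  -6  -7  -7  -7
140  -7  -6  -6  -6  -6  -6  -6  -6  -6  -7  -6  -6  -7  -6  -6  -6  -7  -7  -6  -6  -7  -7  -7  -8
142  -7  -6  -6  -7  -6  -6  -6  -6  -7  -6  -6  -7  -7  -6  -7  -6  -6  -7  -7  -6  -6  -7 -11 -47
144  -6  -6  -6  -6  -6  -6  -1   5   3  -4  -4   3   2   4   3  -4  -7  -7  -7  -6  -7 -10 -50 -108
146  -7  -7  -7  -6  -6   1  13  10 -30 -64 -65 -25  10  15  13  14   0  -6  -7  -7  -7 -34 -79 -116
148  -7  -7  -6  -6  -6   1  16 -29 -78 -90 -96 -87 -48  10  16  17  11   1  -6  -6  -9 -53 -85 -105
150  -6  -6  -6  -6  -6  -2  -1 -57 -75 -83 -88 -89 -83 -23  16  14  14  20  12  -5 -10 -59 -84 -92
152  -7  -7  -7  -7  -7  -3 -20 -58 -69 -77 -83 -83 -82 -63   4  12   1   2  15   3  -9 -58 -79 -87
154 -15 -14 -14 -14 -14 -12 -33 -56 -65 -72 -77 -79 -78 -72 -13   9 -10 -12  -2   5 -14 -51 -79 -88
156 -21 -21 -21 -21 -21 -18 -35 -56 -62 -66 -71 -73 -73 -70 -26   2 -17 -17   0  -7 -20 -38 -81 -88
158 -16 -21 -21 -22 -21 -18 -27 -53 -59 -61 -64 -66 -66 -64 -25  -1  -6   0  -1 -18 -20 -28 -74 -
[... 2941 characters left out ...]
  44  25  26  29  37  50  52  52  50  51  77  76  76  79 137 172 173 172 173
168 173 172 173 173 128  81  82  86  91  51  49  50  49  46  48  38  40  38  39  43  45  54  53  52  51  50  51  51  50  76  70  89 136 148 173 173 173 173
170 173 173 173 172 173 121  80  76  84  49  48  47  47  48  49  50  50  51  51  51  49  51  50  50  50  50  47  49  69  73 118 138 173 173 173 173 173 172
172 172 173 172 172 172 172 173 121  98  83  47  45  47  48  48  47  48  47  48  47  46  47  47  47  48  46  60  98 137 147 147 173 173 173 173 173 173 173
174 173 172 172 173 172 172 172 173 147 147 138 104  91  70  70  51  52  51  52  51  61  59  70  80 101 137 137 138 147 172 172 173 173 173 173 173 173 173
```

The cup, egg, egg cup and spoon all measure where they should, and the arm is clear. Handing in.

```bash
python3 -c "
from workcell import r, readout, grab_frame
print(r.sign_off())"
```

```text
the job is handed in; nothing more can be done
None
```

The breakfast tray is laid and handed in at about 50 s: croissant centred on the plate, cup in the saucer's well, egg upright in the egg cup directly right of the saucer, and teaspoon flat right of the plate, parallel to the tray's long sides to within about 1°.

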